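Park the spring plunger and run the cylinder sled to its unloading end

TASK

In the fume hood, unlock the sliding sled that carries two measuring cylinders: pull the red plunger knob straight up, twist it clockwise (seen from above) until it drops into its rest notch and stays up by itself when you let go, without pulling, pressing or wrenching it hard. Then slide the sled by its black handle all the way to the other end of its rails, gently enough that both cylinders stay upright in their pockets, let go, and leave the other glassware and bottles alone.

Things in the scene. Friction and masses are not known exactly. Their poses are not given: they have to be found in the camera images.
- rig: the shuttle bolted to the bench, place and yaw vary: white base plate 225 (x) by 270 (y) by 12 mm, two steel rails along its y axis, blue end blocks, and on its -x side (towards the robot) an aluminium bracket with the plunger. Origin on the bench under the middle of the rails; x points away from the robot, across the rails, y along the rails, z up
- collar: the plunger's steel collar with its notch ring, 52 mm dia, fixed on the bracket. Origin on the plunger's vertical axis at bench height, at (-75, 0, 0) mm in rig's frame; axes as rig. More than 25 N between collar and knob damages them (the spring alone makes 7 to 11 N): pulling hard on the end stop, pressing down on the rim, twisting hard against the slot
- rim (a point): on the plunger's axis at the height of the collar's rim, 66 mm above the bench. The rim has a deep slot along rig's x (knob at 0: plunger down, sled locked), then a flat land, then a rest notch 3 mm deep, 6.4 mm wide. The ring was set by hand: the notch is anywhere from 53 to 86 degrees clockwise of the slot, to be found by feel: over it the rim stops carrying the spring's pull
- grip: red plastic wing grip of the plunger: flat bar 46 long, 12 thick, 28 mm tall, underside 72 and top 100 mm above the bench when down; at knob angle 0 it lies along rig's x. Origin on the plunger's axis, at bench height when down, rising with the plunger; x along the bar. A dark cross pin under it (4.4 square, 49 mm long, parallel to the bar) rides in and on the collar
- knob_grip (a point): point on the plunger's axis inside the red bar, 90 mm above the bench when down, the height to grip it at
- plunger (a joint): how far the plunger is pulled up, m: 0 locked (down), about 0.0105 to 0.011 when the pin rests on the rim's land, about 0.008 when it rests in the notch, end stop at 0.015. A spring of 300 N/m with 6.6 N preload pulls it down, damped
- knob (a joint): how far the knob is turned clockwise seen from above, rad: 0 bar along rig's x; stops at -0.3 and 1.75. In the slot it can only rock about 0.06 either way; it turns freely once pulled up more than 11 mm
- sled (a joint): how far the sled has slid, m: 0 locked end (where it starts), 0.09 the other end, against the stop, towards rig's +y. About 3 N of friction; it stays where it is left. While the plunger is down it is locked
- handle (a point): grip point of the sled's black upright handle: a block 44 mm along rig's x, 12 mm thick along y, from 40 to 80 mm above the bench; this point is on its middle, 64 mm above the bench, at (-10, -45) mm in rig's frame when the sled is at 0, and moves with the sled
- pocket_a (a point): middle of the floor of the sled's first blue pocket (about 52 mm square, walls 14 mm high), 45 mm above the bench, at (75, -73) mm in rig's frame when the sled is at 0
- pocket_b (a point): the same of the second pocket, at (75, -17) mm in rig's frame when the sled is at 0
- cyl_a: glass measuring cylinder, 140 mm high, tube 18 mm dia, blue round foot 46 mm dia, standing loose in pocket a. Origin at the centre of its underside, z up
- cyl_b: the same, standing loose in pocket b
- spare_cyl: a third measuring cylinder like the two on the sled, standing on the bench; a bystander standing on the bench: leave it alone. Origin at the centre of its underside, z up
- amber_a: amber glass reagent bottle, 68 dia, 160 high; a bystander standing on the bench: leave it alone. Origin at the centre of its underside, z up
- amber_b: amber glass reagent bottle, 68 dia, 160 high; a bystander standing on the bench: leave it alone. Origin at the centre of its underside, z up
- tub: white chemical tub with red lid, 84 dia, 90 high; a bystander standing on the bench: leave it alone. Origin at the centre of its underside, z up
- flask: glass conical flask, 80 dia at the foot, 130 high; a bystander standing on the bench: leave it alone. Origin at the centre of its underside, z up
- stopper: black rubber stopper, 26 to 34 dia, 28 high, near the shuttle; a bystander standing on the bench: leave it alone. Origin at the centre of its underside, z up
- beaker: glass beaker, 70 dia, 90 high; a bystander standing on the bench: leave it alone. Origin at the centre of its underside, z up
- wash_bottle: white plastic wash bottle with blue cap, 64 dia, 170 high; a bystander standing on the bench: leave it alone. Origin at the centre of its underside, z up
Mind the look-alikes: they are no part of the job. What is shaped like the cyl_a but pink is not meant.

How it is judged:
By the outcome, as a careful person would: the job done as asked, in the order asked, and still so for the second after the job is handed in, with the robot touching nothing.
It also fails if it takes over 64 s, if anything falls off the work surface, if the arm or the gripper's body presses on something with over 40 N, if the wrist force passes 120 N, or if a joint passes its speed limit or range.

ROBOT

A 6-joint arm with a two-finger parallel gripper is mounted at the origin on the work surface. World frame = base frame: x ahead of the robot, y to its left, z up, the work surface at z = 0. Lengths are in m, angles in rad, forces in N, time in s.
With the tool pointing down it reaches from about 0.325 to 1 m from the base axis. Payload 5.1 kg.
Tool frame: the origin (TCP) lies at the very end of the fingers, on their centre line; the grasp point (between the pads) lies 19 mm behind it; y points along the fingers, z is the direction in which the jaws open and shut, and the axes are right-handed (so a half turn about y gives the same grasp; the last joint's range is limited). The gripper opens to 85 mm and grips with 20 to 120 N. Pads are 22 mm wide; open, the fingers measure 114 mm over their backs; the gripper's body (76 mm by 85 mm) begins 54 mm behind the grasp point. The pads swing forward as they close: fully open they stand 13 mm farther back than shut.
Start: joints at [1.185, 0.124, 1.65, -0, 1.367, -0.083], TCP at [0.194, 0.62, 0.231] pointing down, gripper open.
Joint ranges: [-2.61, 2.61], [-1.02, 2.33], [0.03, 2.71], [-1.35, 4.49], [0.32, 2.68], [-2.91, 2.91]. Speed limits (rad/s): [2.57, 2.57, 3.14, 3.14, 3.14, 3.14].

INTERFACE

Orientations are given as a unit quaternion [w, x, y, z].
In Python, from rig import monitor, camera, sign_off gives the robot as it stands.
- The arm moves only by the tool move_arm, never from a script. Its argument "motion" is a list of rows, each an object with "offset": the shift along the world's x, y, z in units of 0.4 m (1.0 is 0.4 m), a list of three; "turn": the turn, a rotation vector about the world's x, y, z in units of 90 degrees (1.0 is 90 degrees), a list of three; "gripper": the opening in per cent of the stroke, from 0 (shut) to 100 (fully open). A call has 1 to 8 rows; each row is the pose to reach, as a shift and turn from the pose measured when the call began; what a row does not reach only later rows make up. A row lasts 1/10 s, in which the tool goes at most 50 mm and 8.59 degrees, less where a joint would pass 70% of its speed; a pose out of reach is approached as far as the arm can. A call with a number of a shift or a turn outside -1 to 1 is refused whole. A call with a gripper value outside its range is refused whole. The fingers move at their own pace and stop on an object; "squeeze" is the grip in N (left out, the last holds). Time passes only in rows, so rows that repeat a pose let the fingers close. It gives the time, the measured TCP pose, the force and the opening at its end, in the units of the state.
- monitor.read_state(): the state, without advancing time (a new reading comes with each control period).
- camera(name): name is "scene" or "top"; returns a dict with "color" (400x640x3 uint8, red, green, blue), "mtx" (3x3 intrinsics, pixels), "rvec" (rotation vector, rad) and "tvec" (3), from world to camera coordinates, as OpenCV has them. Camera axes: x right, y down, z forward; pixel columns grow to the right and rows downward; lengths in m; the calibration is good to about 2 mm. A picture is of the moment at which its call begins. There is no depth.
- sign_off(): hands the job in, once; it reports no verdict.
The state is a dict: "t": time; "qpos": joint angles; "qd": joint speeds; "joint_torque": joint torques, N m; "eef_pos": TCP position; "tool_rot": TCP orientation; "contact_force": force on the tool from outside, world axes, zero at the start; "wrist_torque": the same for the moment, N m; "grip_width": finger opening in m.
Only numpy, scipy, OpenCV 4.12 (cv2) and the standard library are available. Lean on these libraries where they do the work, as an engineer would, in place of code of your own. Each camera call takes 0.05 s, during which the arm holds its last target. There are 200 camera calls.

## Working session

There is one attempt and no reset: what is moved stays moved. The work goes in short steps, Python scripts to look and compute and a tool call to move; the robot and the scene stay as the last step left them, time stands still between calls to the robot, and variables do not carry over. Pictures are saved under pics/ and viewed, about 8 in all and at most 12, crops included, and the job is handed in when it is done.

Besides the shell and the picture viewer there is one more tool, called as name([rows], argument=value, ...), one row to a line, values as JSON. move_arm: Moves the arm, as the interface text tells. Its arguments: {"type":"object","properties":{"motion":{"type":"array","items":{"type":"object","properties":{"offset":{"type":"array","items":{"type":"number"}},"turn":{"type":"array","items":{"type":"number"}},"gripper":{"type":"number"}}}},"squeeze":{"type":"number"}},"required":["motion"]}

```bash
mkdir -p pics; ls; python3 - <<'E'
from rig import monitor, camera
import cv2
s=monitor.read_state(); print(s)
for n in("scene","top"):
    c=camera(n); cv2.imwrite(f"pics/{n}0.png",c["color"][:,:,::-1]); print(n,c["mtx"],c["rvec"],c["tvec"])
E
```

```text
pics
{'t': 0.0, 'qpos': array([ 1.18537138e+00,  1.24524008e-01,  1.65166344e+00, -1.25354247e-05,
        1.36748465e+00, -8.26078373e-02]), 'qd': array([ 0.00230623, -0.00066931,  0.00020516, -0.00033531, -0.00056396,
       -0.00145652]), 'joint_torque': array([ 9.81430712e-04, -4.23611498e+01, -3.65456128e+01, -1.20368270e-05,
        7.21590273e-03,  3.34528970e-06]), 'eef_pos': array([0.19364537, 0.61985396, 0.23004702]), 'tool_rot': array([-0.6983008 ,  0.69973312, -0.10681874,  0.10648622]), 'contact_force': array([ 0.23393427, -0.59167549, -0.4124202 ]), 'wrist_torque': array([-0.04762737,  0.00936237, -0.02617325]), 'grip_width': 0.08528378433447219}
scene [[404.36902612   0.         315.42220707]
 [  0.         404.36902612 200.72368993]
 [  0.           0.           1.        ]] [ 0.93198377  2.6399275  -0.84202758] [ 0.43714051 -0.24164878  1.50609287]
top [[450.71973452   0.         321.55904477]
 [  0.         450.71973452 201.1081766 ]
 [  0.           0.           1.        ]] [ 2.14176999 -2.11818755  0.19530251] [0.00799481 0.59089389 1.20623392]
```

View pics/top0.png

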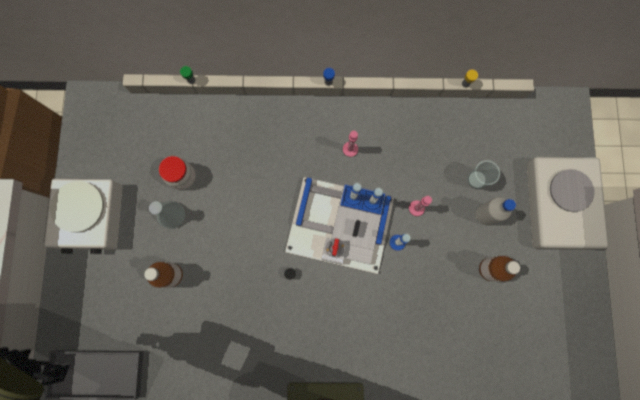

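View pics/scene0.png

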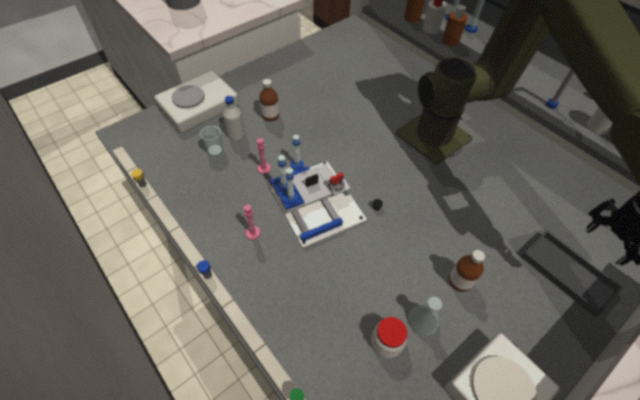

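The top view shows the rig at about (340,225), with the red knob at (336,246) and the black handle at (357,228). The sled is at the right-hand end. The spare cylinder (blue) is at (398,242), pink look-alikes are at (351,145) and (420,206), and the stopper is at (290,273).

```bash
cat > h.py <<'E'
import numpy as np, cv2
from rig import monitor, camera
def ray(c,uv,z):
    R=cv2.Rodrigues(np.array(c["rvec"]))[0]; o=-R.T@c["tvec"]
    d=R.T@np.linalg.inv(c["mtx"])@np.array([uv[0],uv[1],1.]); return o+d*(z-o[2])/d[2]
def proj(c,P):
    return cv2.projectPoints(np.array(P,float).reshape(-1,3),np.array(c["rvec"]),np.array(c["tvec"]),c["mtx"],None)[0].reshape(-1,2)
def T(x,y,yaw,p):
    p=np.array(p,float).reshape(-1,3); a,b=np.cos(yaw),np.sin(yaw)
    return np.c_[x+a*p[:,0]-b*p[:,1], y+b*p[:,0]+a*p[:,1], p[:,2]]
E
python3 - <<'E'
from h import *
c=camera("top");im=c["color"]
cr=cv2.resize(im[165:285,275:425],None,fx=5,fy=5,interpolation=cv2.INTER_CUBIC)
s=camera("scene");i2=s["color"]
cr2=cv2.resize(i2[120:250,250:410],None,fx=5,fy=4.5,interpolation=cv2.INTER_CUBIC)
cv2.imwrite("pics/topc.png",cr[:,:,::-1])
for cc,n in((c,"top"),(s,"scene")):
    h=cv2.cvtColor(cc["color"],cv2.COLOR_RGB2HSV)
    m=((h[...,0]<8)|(h[...,0]>172))&(h[...,1]>150)&(h[...,2]>80)
    k,l,st,ce=cv2.connectedComponentsWithStats(m.astype(np.uint8))
    print(n,[(st[i].tolist(),ce[i].round(1).tolist()) for i in range(1,k) if st[i,4]>10])
E
```

```text
top [([159, 156, 27, 26, 542], [172.0, 168.8]), ([333, 239, 6, 16, 61], [335.2, 246.7])]
scene [([331, 173, 12, 10, 78], [336.6, 178.1]), ([378, 317, 29, 30, 683], [391.8, 331.5])]
```

View pics/topc.png

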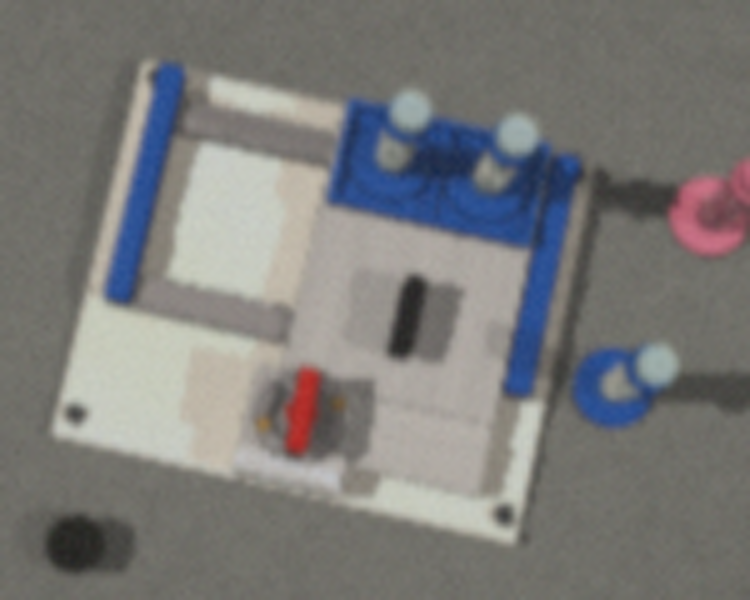

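```bash
cat > fit.py <<'E'
from h import *
from scipy.optimize import least_squares
c=camera("top");s=camera("scene")
f=lambda p:(275+p[0]/5-.4,165+p[1]/5-.4)
cor=np.array([f(p) for p in [(140,62),(597,160),(520,543),(52,435)]])
red=np.array([335.2,246.7]);han=np.array(f((407,315)))
def model(p,c):
    x,y,w,ox=p
    q=[[ox+sx*.1125,sy*.135,.012] for sx,sy in((1,1),(1,-1),(-1,-1),(-1,1))]
    q+=[[-.075,0,.098],[-.010,-.045,.078]]
    return proj(c,T(x,y,w,q))
r=least_squares(lambda p:(model(p,c)-np.vstack([cor,red,han])).ravel(),[.5,0,-.2,0])
print(r.x,np.degrees(r.x[2]));print(r.fun.reshape(-1,2).round(2))
x,y,w,_=r.x
print("scene red pred",proj(s,T(x,y,w,[-.075,0,.090])),"seen 336.6 178.1")
for n,u in(("redtop",red),):print(n,ray(c,u,.098))
print("collar",T(x,y,w,[-.075,0,0]),"handle",T(x,y,w,[-.01,-.045,.064]),"handle end",T(x,y,w,[-.01,.045,.064]))
print("spare",ray(c,f((612,390)),.01),"stopper",ray(c,f((75,545)),.02))
E
python3 fit.py
```

```text
[ 0.53356037 -0.03883235 -0.21041685 -0.00118632] -12.05599749055206
[[ 0.16 -0.59]
 [-0.33 -0.14]
 [-0.27  0.08]
 [-0.27  0.47]
 [ 0.19  0.13]
 [ 0.48  0.01]]
scene red pred [[336.72246999 176.62165074]] seen 336.6 178.1
redtop [ 0.46056237 -0.0226665   0.098     ]
collar [[ 0.46021457 -0.02316728  0.        ]] handle [[ 0.51438189 -0.08075115  0.064     ]] handle end [[0.53317997 0.00726381 0.064     ]]
spare [ 0.48101974 -0.2015325   0.01      ] stopper [0.39048318 0.10127025 0.02      ]
```

```bash
cat >> h.py <<'E'
from scipy.spatial.transform import Rotation as Ro
YAW=-.2104
def show(jaw_deg=None):
    s=monitor.read_state(); q=s["tool_rot"]; R=Ro.from_quat(q,scalar_first=True).as_matrix()
    a=np.degrees(np.arctan2(R[1,2],R[0,2]))
    print("t",round(s["t"],2),"pos",s["eef_pos"].round(4),"jaw",round(a,2),"down",R[:,1].round(4),"F",s["contact_force"].round(2),"M",s["wrist_torque"].round(3),"w",round(s["grip_width"],4),"q",s["qpos"].round(3))
    return s,R
E
python3 - <<'E'
from h import *
s,R=show()
d=np.array([.4602,-.0232,.18])-s["eef_pos"];print(d/.4)
for a in (90-12.06,-90-12.06):
    z=np.array([np.cos(np.radians(a)),np.sin(np.radians(a)),0]);y=np.array([0,0,-1.]);x=np.cross(y,z)
    print(a,Ro.from_matrix(np.c_[x,y,z]@R.T).as_rotvec()/(np.pi/2))
E
```

```text
t 0.3 pos [0.1938 0.6202 0.2309] jaw 72.65 down [-3.e-04 -7.e-04 -1.e+00] F [-0.66 -0.83  0.15] M [-0.005  0.013 -0.008] w 0.0853 q [ 1.185  0.124  1.651  0.     1.368 -0.083]
[ 0.66607896 -1.60855945 -0.12720774]
77.94 [ 0.00043242 -0.00017084  0.05879089]
-102.06 [-2.60653090e-04 -6.59742899e-04 -1.94120899e+00]
```

move_arm([
  {"offset": [0.333, -0.8, 0], "turn": [0, 0, 0.03], "gripper": 40},
  {"offset": [0.333, -0.8, 0], "turn": [0, 0, 0.03], "gripper": 40},
  {"offset": [0.333, -0.8, 0], "turn": [0, 0, 0.03], "gripper": 40},
  {"offset": [0.333, -0.8, 0], "turn": [0, 0, 0.03], "gripper": 40},
  {"offset": [0.333, -0.8, 0], "turn": [0, 0, 0.03], "gripper": 40},
  {"offset": [0.333, -0.8, 0], "turn": [0, 0, 0.03], "gripper": 40},
  {"offset": [0.333, -0.8, 0], "turn": [0, 0, 0.03], "gripper": 40},
  {"offset": [0.333, -0.8, 0], "turn": [0, 0, 0.03], "gripper": 40},
])

```text
t: 1.1
eef_pos: [0.3286, 0.2964, 0.231]
tool_rot: [-0.701, 0.702, -0.092, 0.093]
contact_force: [-0.3, 0.3, -0.4]
grip_width: 0.0342
```

move_arm([
  {"offset": [0.333, -0.8, -0.12], "turn": [0, 0, 0.03], "gripper": 40},
  {"offset": [0.333, -0.8, -0.12], "turn": [0, 0, 0.03], "gripper": 40},
  {"offset": [0.333, -0.8, -0.12], "turn": [0, 0, 0.03], "gripper": 40},
  {"offset": [0.333, -0.8, -0.12], "turn": [0, 0, 0.03], "gripper": 40},
  {"offset": [0.333, -0.8, -0.12], "turn": [0, 0, 0.03], "gripper": 40},
  {"offset": [0.333, -0.8, -0.12], "turn": [0, 0, 0.03], "gripper": 40},
  {"offset": [0.333, -0.8, -0.12], "turn": [0, 0, 0.03], "gripper": 40},
  {"offset": [0.333, -0.8, -0.12], "turn": [0, 0, 0.03], "gripper": 40},
])

```text
t: 1.9
eef_pos: [0.4628, -0.0272, 0.1823]
tool_rot: [-0.702, 0.704, -0.078, 0.078]
contact_force: [0.0, 0.9, -0.1]
grip_width: 0.034
```

```bash
cat > tgt.py <<'E'
from h import *
def tgt(p,jaw):
    s,R=show()
    a=np.radians(jaw); z=np.array([np.cos(a),np.sin(a),0]);y=np.array([0,0,-1.]);x=np.cross(y,z)
    print("offset",((np.array(p)-s["eef_pos"])/.4).round(4),"turn",(Ro.from_matrix(np.c_[x,y,z]@R.T).as_rotvec()/(np.pi/2)).round(4))
E
python3 -c "
from tgt import *
tgt([.4602,-.0232,.125],77.94)
c=camera('scene');cv2.imwrite('pics/s1.png',cv2.resize(c['color'][90:250,240:440],None,fx=4,fy=3.75,interpolation=cv2.INTER_CUBIC)[:,:,::-1])"
```

```text
t 1.9 pos [ 0.4628 -0.0272  0.1823] jaw 77.35 down [ 4.0e-04 -2.2e-03 -1.0e+00] F [ 0.01  0.88 -0.12] M [ 0.082 -0.04  -0.017] w 0.034 q [-1.730e-01 -2.690e-01  2.105e+00 -2.000e-03  1.305e+00 -1.523e+00]
offset [-0.0065  0.01   -0.1432] turn [0.0014 0.0002 0.0065]
```

View pics/s1.png

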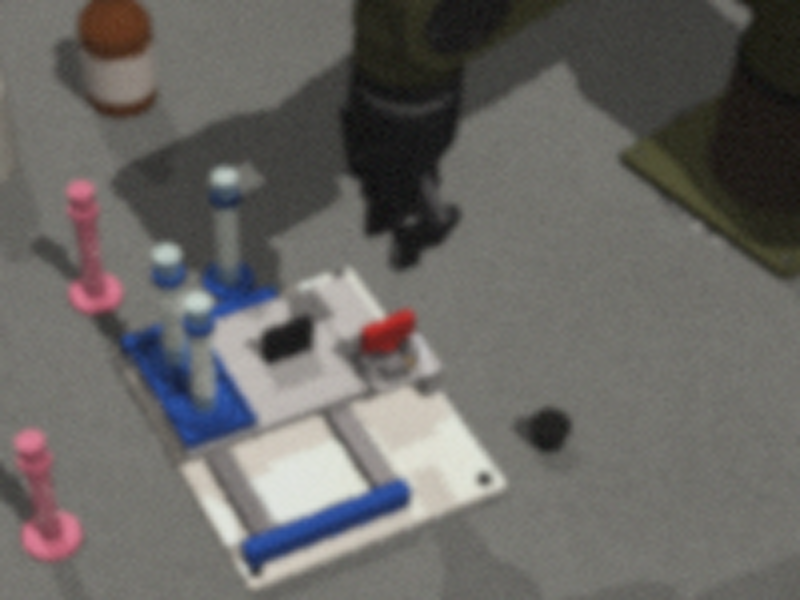

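```bash
python3 -c "
from h import *
c=camera('scene');x,y,w=.53356,-.03883,-.2104
P=[[-.1137,.135,.012],[.1113,.135,.012],[-.1137,-.135,.012],[-.075,0,.086],[-.01,-.045,.06]]
print(proj(c,T(x,y,w,P)).round(1), 'seen 366.6,219.7 302.3,245.8 327.4,161.3 337,178.8 handle',240+288/4,90+340/3.75)"
```

```text
[[366.7 217.8]
 [302.6 245.9]
 [326.5 160. ]
 [336.7 177.4]
 [311.7 179.8]] seen 366.6,219.7 302.3,245.8 327.4,161.3 337,178.8 handle 312.0 180.66666666666669
```

move_arm([
  {"offset": [-0.0065, 0.01, -0.14], "turn": [0.0014, 0, 0.0065], "gripper": 40},
  {"offset": [-0.0065, 0.01, -0.14], "turn": [0.0014, 0, 0.0065], "gripper": 40},
  {"offset": [-0.0065, 0.01, -0.14], "turn": [0.0014, 0, 0.0065], "gripper": 40},
  {"offset": [-0.0065, 0.01, -0.14], "turn": [0.0014, 0, 0.0065], "gripper": 40},
])

```text
t: 2.4
eef_pos: [0.4601, -0.0191, 0.1281]
tool_rot: [0.704, -0.703, 0.072, -0.073]
contact_force: [0.1, 0.5, 0.4]
grip_width: 0.0344
```

```bash
python3 -c "
from tgt import *
tgt([.4602,-.0232,.072],77.94)
c=camera('scene');cv2.imwrite('pics/s2.png',cv2.resize(c['color'][120:240,260:420],None,fx=5,fy=5,interpolation=cv2.INTER_CUBIC)[:,:,::-1])"
```

```text
t 2.4 pos [ 0.4601 -0.0191  0.1281] jaw 78.23 down [ 0.0019  0.0014 -1.    ] F [0.11 0.48 0.35] M [ 0.009  0.017 -0.001] w 0.0344 q [-1.590e-01 -2.220e-01  2.162e+00  2.000e-03  1.200e+00 -1.525e+00]
offset [ 0.0003 -0.0101 -0.1403] turn [-0.0009  0.0012 -0.0032]
```

View pics/s2.png

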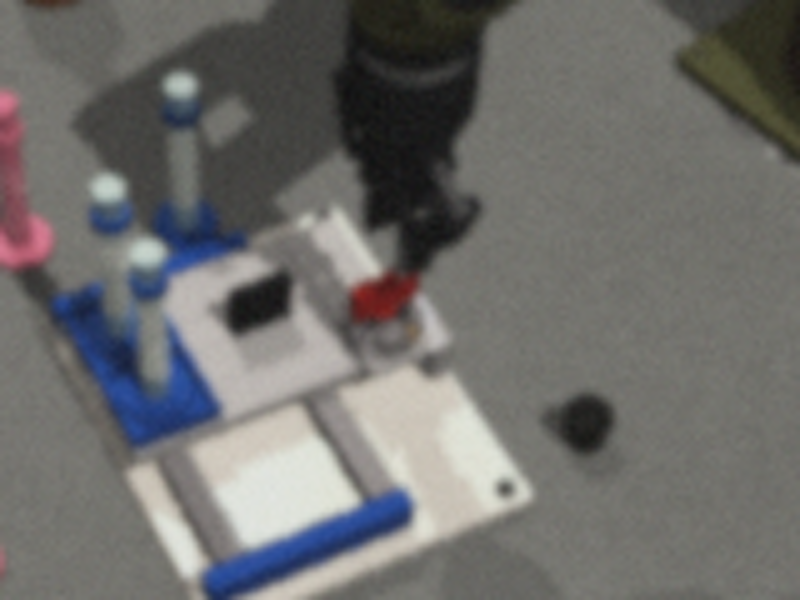

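move_arm([
  {"offset": [0.002, -0.007, -0.07], "turn": [-0.001, 0.001, -0.003], "gripper": 40},
  {"offset": [0.002, -0.007, -0.14], "turn": [-0.001, 0.001, -0.003], "gripper": 40},
  {"offset": [0.002, -0.007, -0.14], "turn": [-0.001, 0.001, -0.003], "gripper": 40},
  {"offset": [0.002, -0.007, -0.14], "turn": [-0.001, 0.001, -0.003], "gripper": 27},
  {"offset": [0.002, -0.007, -0.14], "turn": [-0.001, 0.001, -0.003], "gripper": 27},
], squeeze=20)

```text
t: 2.95
eef_pos: [0.4631, -0.0224, 0.0751]
tool_rot: [-0.703, 0.703, -0.072, 0.076]
contact_force: [-0.5, -0.9, 0.5]
grip_width: 0.0229
```

```bash
python3 -c "
from tgt import *
tgt([.4606,-.0220,.072],77.94)
c=camera('top');cv2.imwrite('pics/t2.png',cv2.resize(c['color'][200:280,290:390],None,fx=7,fy=7,interpolation=cv2.INTER_CUBIC)[:,:,::-1])"
```

```text
t 2.95 pos [ 0.4631 -0.0224  0.0751] jaw 77.94 down [ 0.0055 -0.001  -1.    ] F [-0.5  -0.89  0.52] M [-0.013 -0.013 -0.035] w 0.0229 q [-0.164 -0.146  2.195 -0.     1.086 -1.524]
offset [-0.0062  0.001  -0.0078] turn [0.0006 0.0035 0.    ]
```

move_arm([
  {"offset": [-0.005, 0.001, -0.006], "turn": [0, 0.002, 0], "gripper": 22},
  {"offset": [-0.005, 0.001, -0.006], "turn": [0, 0.002, 0], "gripper": 20},
  {"offset": [-0.005, 0.001, -0.006], "turn": [0, 0.002, 0], "gripper": 18},
])

```text
t: 3.3
eef_pos: [0.4613, -0.0221, 0.0731]
tool_rot: [-0.703, 0.703, -0.073, 0.075]
contact_force: [-0.1, 0.1, -0.5]
grip_width: 0.0155
```

```bash
python3 -c "
from tgt import *
tgt([.4606,-.0220,.072],77.94)"
```

```text
t 3.3 pos [ 0.4613 -0.0221  0.0731] jaw 77.94 down [ 0.0033 -0.0012 -1.    ] F [-0.05  0.06 -0.49] M [ 0.009 -0.064  0.015] w 0.0155 q [-1.640e-01 -1.450e-01  2.199e+00 -1.000e-03  1.085e+00 -1.524e+00]
offset [-0.0017  0.0002 -0.0028] turn [0.0007 0.0021 0.    ]
```

move_arm([
  {"offset": [-0.0015, 0, -0.003], "turn": [0, 0.002, 0], "gripper": 15.5},
  {"offset": [-0.0015, 0, -0.003], "turn": [0, 0.002, 0], "gripper": 14.5},
])

```text
t: 3.5
eef_pos: [0.461, -0.0219, 0.0721]
tool_rot: [-0.703, 0.703, -0.074, 0.075]
contact_force: [0.5, 1.1, 1.6]
grip_width: 0.0123
```

move_arm([
  {"offset": [0, 0, 0], "turn": [0, 0, 0], "gripper": 12},
  {"offset": [0, 0, 0], "turn": [0, 0, 0], "gripper": 8},
  {"offset": [0, 0, 0], "turn": [0, 0, 0], "gripper": 8},
], squeeze=20)

```text
t: 3.8
eef_pos: [0.4611, -0.0217, 0.0722]
tool_rot: [-0.703, 0.703, -0.074, 0.075]
contact_force: [0.5, 2.4, 2.3]
grip_width: 0.0116
```

```bash
python3 -c "
from tgt import *
tgt([.4606,-.0220,.072],77.94)"
```

```text
t 3.8 pos [ 0.4611 -0.0217  0.0722] jaw 77.92 down [ 8.e-04 -2.e-04 -1.e+00] F [0.51 2.4  2.27] M [ 0.452 -0.029  0.073] w 0.0116 q [-0.163 -0.143  2.199 -0.     1.085 -1.523]
offset [-0.0011 -0.0008 -0.0004] turn [0.0001 0.0005 0.0002]
```

move_arm([
  {"offset": [0, 0, 0.005], "turn": [0, 0, 0], "gripper": 8},
  {"offset": [0, 0.001, 0.012], "turn": [0, 0, 0], "gripper": 8},
  {"offset": [0, 0.001, 0.016], "turn": [0, 0, 0], "gripper": 8},
  {"offset": [0, 0.001, 0.016], "turn": [0, 0, 0], "gripper": 8},
], squeeze=35)

```text
t: 4.2
eef_pos: [0.4607, -0.0215, 0.0781]
tool_rot: [-0.703, 0.703, -0.074, 0.074]
contact_force: [3.4, -0.3, -10.0]
grip_width: 0.011
```

```bash
python3 -c "
from tgt import *
tgt([.4606,-.0220,.072+.0128],77.94)"
```

```text
t 4.2 pos [ 0.4607 -0.0215  0.0781] jaw 77.93 down [ 3.e-04 -6.e-04 -1.e+00] F [ 3.37 -0.34 -9.99] M [-0.17  -0.85  -0.017] w 0.011 q [-1.630e-01 -1.520e-01  2.196e+00 -1.000e-03  1.098e+00 -1.522e+00]
offset [-0.0003 -0.0013  0.0168] turn [0.0004 0.0002 0.0002]
```

move_arm([
  {"offset": [0.0005, 0, 0.006], "turn": [0, 0, 0], "gripper": 8},
  {"offset": [0.0005, 0, 0.012], "turn": [0, 0, 0], "gripper": 8},
  {"offset": [0.0005, 0, 0.016], "turn": [0, 0, 0], "gripper": 8},
  {"offset": [0.0005, 0, 0.016], "turn": [0, 0, 0], "gripper": 8},
])

```text
t: 4.6
eef_pos: [0.4607, -0.0215, 0.0841]
tool_rot: [-0.703, 0.703, -0.074, 0.074]
contact_force: [4.9, -0.2, -10.5]
grip_width: 0.0114
```

```bash
python3 -c "
from tgt import *
tgt([.4606,-.0220,.072+.0128],77.94)
c=camera('scene');cv2.imwrite('pics/s3.png',cv2.resize(c['color'][140:220,290:390],None,fx=7,fy=7,interpolation=cv2.INTER_CUBIC)[:,:,::-1])"
```

```text
t 4.6 pos [ 0.4607 -0.0215  0.0841] jaw 77.92 down [ 1.e-04 -6.e-04 -1.e+00] F [  4.88  -0.22 -10.54] M [-0.093 -1.014  0.008] w 0.0114 q [-1.630e-01 -1.610e-01  2.192e+00 -1.000e-03  1.111e+00 -1.522e+00]
offset [-0.0003 -0.0013  0.0018] turn [0.0004 0.0001 0.0002]
```

move_arm([
  {"offset": [0.003, 0, 0.002], "turn": [0, 0, 0], "gripper": 8},
  {"offset": [0.003, 0, 0.002], "turn": [0, 0, -0.01], "gripper": 8},
  {"offset": [0.003, 0, 0.002], "turn": [0, 0, -0.03], "gripper": 8},
  {"offset": [0.003, 0, 0.002], "turn": [0, 0, -0.06], "gripper": 8},
])

```text
t: 5.05
eef_pos: [0.461, -0.0213, 0.0841]
tool_rot: [-0.699, 0.699, -0.109, 0.107]
contact_force: [3.1, -0.5, -11.4]
grip_width: 0.0116
```

```bash
python3 -c "
from tgt import *
tgt([.4606,-.0220,.072+.0128],77.94-50)"
```

```text
t 5.05 pos [ 0.461  -0.0213  0.0841] jaw 72.39 down [-2.2e-03 -3.0e-04 -1.0e+00] F [  3.09  -0.53 -11.44] M [ 0.019 -0.546 -0.001] w 0.0116 q [-1.620e-01 -1.590e-01  2.190e+00 -1.000e-03  1.113e+00 -1.425e+00]
offset [-0.0011 -0.0016  0.0017] turn [-4.000e-04 -1.400e-03 -4.939e-01]
```

move_arm([
  {"offset": [0, 0, 0], "turn": [0, 0, -0.08], "gripper": 8},
  {"offset": [0, 0, 0], "turn": [0, 0, -0.16], "gripper": 8},
  {"offset": [0, 0, 0], "turn": [0, 0, -0.24], "gripper": 8},
  {"offset": [0, 0, 0], "turn": [0, 0, -0.32], "gripper": 8},
  {"offset": [0, 0, 0], "turn": [0, 0, -0.4], "gripper": 8},
  {"offset": [0, 0, 0], "turn": [0, 0, -0.46], "gripper": 8},
  {"offset": [0, 0, 0], "turn": [0, 0, -0.46], "gripper": 8},
])

```text
t: 5.75
eef_pos: [0.4616, -0.0206, 0.0842]
tool_rot: [0.616, -0.614, 0.35, -0.348]
contact_force: [6.1, 3.1, -10.3]
grip_width: 0.0111
```

```bash
python3 -c "
from tgt import *
tgt([.461,-.0215,.072+.0128],77.94-50)
c=camera('scene');cv2.imwrite('pics/s3.png',cv2.resize(c['color'][140:220,290:390],None,fx=7,fy=7,interpolation=cv2.INTER_CUBIC)[:,:,::-1])"
```

```text
t 5.75 pos [ 0.4616 -0.0206  0.0842] jaw 30.84 down [-3.0e-04  3.1e-03 -1.0e+00] F [  6.06   3.08 -10.35] M [ 0.446 -1.134 -0.011] w 0.0111 q [-0.163 -0.159  2.19   0.003  1.112 -0.702]
offset [-0.0014 -0.0023  0.0015] turn [-0.002  -0.0001 -0.0323]
```

View pics/s3.png

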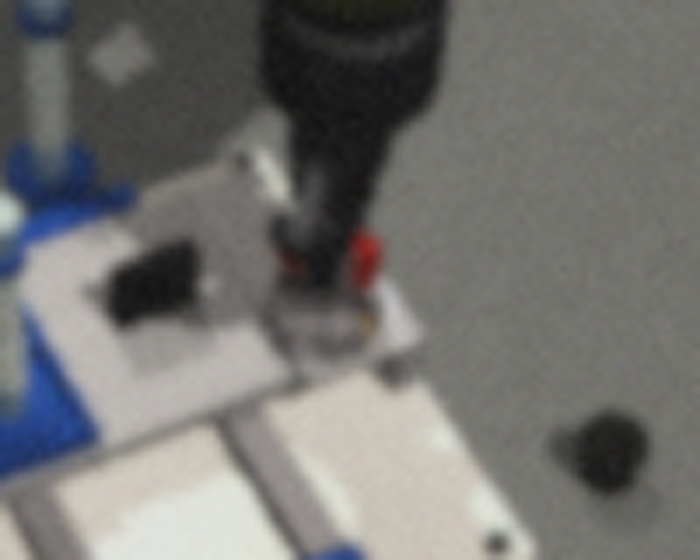

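move_arm([
  {"offset": [0.003, 0.0015, 0], "turn": [0, 0, 0], "gripper": 8},
  {"offset": [0.003, 0.0015, -0.002], "turn": [0, 0, -0.02], "gripper": 8},
  {"offset": [0.003, 0.0015, -0.002], "turn": [0, 0, -0.02], "gripper": 8},
])

```text
t: 6.1
eef_pos: [0.4621, -0.0201, 0.0832]
tool_rot: [0.61, -0.609, 0.36, -0.357]
contact_force: [0.5, -1.1, -7.8]
grip_width: 0.0112
```

```bash
python3 -c "
from tgt import *
tgt([.461,-.0215,.072+.0128],77.94-50)"
```

```text
t 6.1 pos [ 0.4621 -0.0201  0.0832] jaw 29.11 down [-0.0025  0.0026 -1.    ] F [ 0.47 -1.14 -7.79] M [-0.364 -0.07   0.007] w 0.0112 q [-1.610e-01 -1.550e-01  2.188e+00  2.000e-03  1.111e+00 -6.700e-01]
offset [-0.0026 -0.0034  0.0039] turn [-0.0017 -0.0016 -0.013 ]
```

move_arm([
  {"offset": [0, 0, -0.001], "turn": [0, 0, -0.01], "gripper": 8},
  {"offset": [0, 0, -0.001], "turn": [0, 0, -0.01], "gripper": 8},
])

```text
t: 6.3
eef_pos: [0.4621, -0.0202, 0.0832]
tool_rot: [0.607, -0.606, 0.364, -0.362]
contact_force: [0.3, 0.0, -5.3]
grip_width: 0.0113
```

move_arm([
  {"offset": [0, 0, -0.001], "turn": [0, 0, 0], "gripper": 8},
  {"offset": [0, 0, -0.001], "turn": [0, 0, 0], "gripper": 8},
])

```text
t: 6.5
eef_pos: [0.4621, -0.0202, 0.0832]
tool_rot: [0.607, -0.606, 0.364, -0.362]
contact_force: [-1.0, -0.7, -3.2]
grip_width: 0.011
```

```bash
python3 -c "
from tgt import *
tgt([.461,-.0215,.072+.0128],77.94-50)"
```

```text
t 6.5 pos [ 0.4621 -0.0202  0.0832] jaw 28.2 down [-0.0027  0.0026 -1.    ] F [-1.03 -0.72 -3.23] M [-0.185  0.075  0.044] w 0.011 q [-1.610e-01 -1.540e-01  2.188e+00  2.000e-03  1.111e+00 -6.540e-01]
offset [-0.0028 -0.0032  0.0041] turn [-0.0016 -0.0017 -0.0029]
```

move_arm([
  {"offset": [0, 0, 0], "turn": [0, 0, -0.02], "gripper": 8},
  {"offset": [0, 0, 0], "turn": [0, 0, -0.04], "gripper": 8},
  {"offset": [0, 0, 0], "turn": [0, 0, -0.04], "gripper": 8},
])

```text
t: 6.8
eef_pos: [0.4622, -0.0202, 0.0832]
tool_rot: [0.595, -0.595, 0.383, -0.381]
contact_force: [1.5, -0.7, -5.9]
grip_width: 0.0115
```

move_arm([
  {"offset": [0, 0, 0], "turn": [0, 0, -0.02], "gripper": 8},
  {"offset": [0, 0, 0], "turn": [0, 0, -0.02], "gripper": 8},
])

```text
t: 7.0
eef_pos: [0.4622, -0.0201, 0.0831]
tool_rot: [0.59, -0.589, 0.392, -0.39]
contact_force: [0.9, -0.0, -5.9]
grip_width: 0.0116
```

```bash
python3 -c "
from tgt import *
show()"
```

```text
t 7.0 pos [ 0.4622 -0.0201  0.0831] jaw 22.84 down [-0.0022  0.003  -1.    ] F [ 0.88 -0.04 -5.91] M [-0.139 -0.207 -0.033] w 0.0116 q [-0.161 -0.154  2.188  0.003  1.111 -0.561]
```

move_arm([
  {"offset": [0, 0, -0.0015], "turn": [0, 0, 0], "gripper": 8},
  {"offset": [0, 0, -0.0015], "turn": [0, 0, 0], "gripper": 8},
])

```text
t: 7.2
eef_pos: [0.4623, -0.0202, 0.083]
tool_rot: [0.59, -0.589, 0.392, -0.39]
contact_force: [-0.5, 0.3, -1.9]
grip_width: 0.0114
```

move_arm([
  {"offset": [0, 0, 0], "turn": [0, 0, -0.02], "gripper": 8},
  {"offset": [0, 0, 0], "turn": [0, 0, -0.02], "gripper": 8},
])

```text
t: 7.4
eef_pos: [0.4623, -0.0201, 0.0829]
tool_rot: [0.584, -0.583, 0.401, -0.399]
contact_force: [0.9, -0.1, -5.4]
grip_width: 0.0113
```

move_arm([
  {"offset": [0, 0, 0], "turn": [0, 0, -0.02], "gripper": 8},
  {"offset": [0, 0, 0], "turn": [0, 0, -0.02], "gripper": 8},
])

```text
t: 7.6
eef_pos: [0.4623, -0.0201, 0.0827]
tool_rot: [0.577, -0.576, 0.41, -0.408]
contact_force: [0.2, 0.3, -6.3]
grip_width: 0.0114
```

move_arm([
  {"offset": [0, 0, -0.0015], "turn": [0, 0, 0], "gripper": 8},
  {"offset": [0, 0, -0.0015], "turn": [0, 0, 0], "gripper": 8},
])

```text
t: 7.8
eef_pos: [0.4622, -0.02, 0.0815]
tool_rot: [0.578, -0.576, 0.41, -0.408]
contact_force: [2.7, -0.3, -10.3]
grip_width: 0.0116
```

move_arm([
  {"offset": [0, 0, -0.001], "turn": [0, 0, -0.02], "gripper": 8},
  {"offset": [0, 0, -0.001], "turn": [0, 0, -0.02], "gripper": 8},
])

```text
t: 8.0
eef_pos: [0.4622, -0.0201, 0.0806]
tool_rot: [0.571, -0.57, 0.419, -0.417]
contact_force: [3.7, -1.1, -9.9]
grip_width: 0.0115
```

move_arm([
  {"offset": [0, 0, -0.001], "turn": [0, 0, -0.02], "gripper": 8},
  {"offset": [0, 0, -0.001], "turn": [0, 0, -0.02], "gripper": 8},
])

```text
t: 8.2
eef_pos: [0.4623, -0.0201, 0.0802]
tool_rot: [0.565, -0.563, 0.427, -0.425]
contact_force: [1.3, 0.4, -7.1]
grip_width: 0.0112
```

```bash
python3 -c "
from tgt import *
show()"
```

```text
t 8.2 pos [ 0.4623 -0.0201  0.0802] jaw 15.83 down [-9.0e-04  3.4e-03 -1.0e+00] F [ 1.34  0.41 -7.14] M [-0.184 -0.42   0.008] w 0.0112 q [-0.161 -0.151  2.19   0.004  1.104 -0.439]
```

move_arm([
  {"offset": [0, 0, -0.001], "turn": [0, 0, 0.01], "gripper": 8},
  {"offset": [0, 0, -0.001], "turn": [0, 0, 0.01], "gripper": 8},
])

```text
t: 8.4
eef_pos: [0.4624, -0.0201, 0.0802]
tool_rot: [0.568, -0.567, 0.423, -0.421]
contact_force: [0.2, -0.0, -5.1]
grip_width: 0.0109
```

move_arm([
  {"offset": [0, 0, -0.001], "turn": [0, 0, 0], "gripper": 8},
  {"offset": [0, 0, -0.001], "turn": [0, 0, 0], "gripper": 8},
])

```text
t: 8.6
eef_pos: [0.4624, -0.0201, 0.0801]
tool_rot: [0.568, -0.567, 0.422, -0.42]
contact_force: [-0.6, -0.6, -3.3]
grip_width: 0.0112
```

```bash
python3 -c "
from tgt import *
show()"
```

```text
t 8.6 pos [ 0.4624 -0.0201  0.0801] jaw 16.83 down [-0.0012  0.0033 -1.    ] F [-0.6  -0.63 -3.27] M [-0.165  0.114  0.052] w 0.0112 q [-0.161 -0.15   2.19   0.003  1.104 -0.457]
```

move_arm([
  {"offset": [0, 0, -0.001], "turn": [0, 0, 0], "gripper": 8},
  {"offset": [0, 0, -0.001], "turn": [0, 0, 0], "gripper": 20},
  {"offset": [0, 0, -0.001], "turn": [0, 0, 0], "gripper": 30},
  {"offset": [0, 0, -0.001], "turn": [0, 0, 0], "gripper": 35},
])

```text
t: 9.0
eef_pos: [0.4631, -0.0202, 0.0804]
tool_rot: [0.569, -0.567, 0.422, -0.421]
contact_force: [1.2, 0.6, -0.2]
grip_width: 0.0298
```

move_arm([
  {"offset": [0, 0, 0.05], "turn": [0, 0, 0], "gripper": 35},
  {"offset": [0, 0, 0.15], "turn": [0, 0, 0], "gripper": 35},
  {"offset": [0, 0, 0.15], "turn": [0, 0, 0.09], "gripper": 35},
  {"offset": [-0.1, 0.2, 0.15], "turn": [0, 0, 0.18], "gripper": 35},
  {"offset": [-0.1, 0.2, 0.15], "turn": [0, 0, 0.27], "gripper": 35},
  {"offset": [-0.1, 0.2, 0.15], "turn": [0, 0, 0.36], "gripper": 35},
])

```text
t: 9.6
eef_pos: [0.4216, 0.0625, 0.1405]
tool_rot: [0.665, -0.663, 0.244, -0.242]
contact_force: [0.8, -0.7, 0.4]
grip_width: 0.0299
```

```bash
python3 -c "
from tgt import *
tgt([.5144,-.0808,.15],77.94)
c=camera('top');a=cv2.resize(c['color'][190:270,310:400],(450,400),interpolation=cv2.INTER_CUBIC)
c=camera('scene');b=cv2.resize(c['color'][150:210,290:350],(400,400),interpolation=cv2.INTER_CUBIC)
cv2.imwrite('pics/k.png',np.hstack([a[:,:400],b])[:,:,::-1])"
```

```text
t 9.6 pos [0.4216 0.0625 0.1405] jaw 49.79 down [-0.0014  0.004  -1.    ] F [ 0.81 -0.74  0.43] M [-0.017 -0.066  0.012] w 0.0299 q [ 0.018 -0.325  2.221  0.004  1.247 -0.852]
offset [ 0.232  -0.3583  0.0237] turn [-0.0023 -0.0015  0.3128]
```

View pics/k.png

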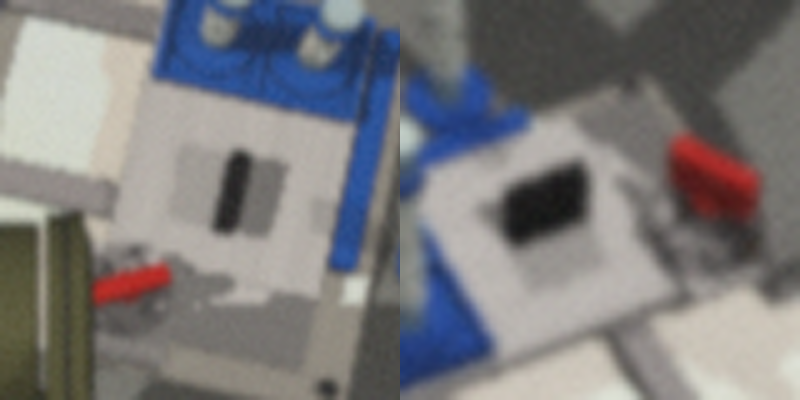

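move_arm([
  {"offset": [0, 0, 0.06], "turn": [0, 0, 0.1], "gripper": 35},
  {"offset": [0.236, -0.353, 0.06], "turn": [-0.002, -0.001, 0.2], "gripper": 35},
  {"offset": [0.236, -0.353, 0.06], "turn": [-0.002, -0.001, 0.313], "gripper": 35},
  {"offset": [0.236, -0.353, 0.06], "turn": [-0.002, -0.001, 0.313], "gripper": 35},
  {"offset": [0.236, -0.353, 0.06], "turn": [-0.002, -0.001, 0.313], "gripper": 35},
  {"offset": [0.236, -0.353, 0.06], "turn": [-0.002, -0.001, 0.313], "gripper": 35},
])

```text
t: 10.3
eef_pos: [0.5192, -0.0841, 0.1652]
tool_rot: [-0.702, 0.703, -0.079, 0.08]
contact_force: [-0.5, -0.2, -0.0]
grip_width: 0.0301
```

```bash
python3 -c "
from tgt import *
tgt([.516,-.0788,.049],77.94)"
```

```text
t 10.3 pos [ 0.5192 -0.0841  0.1652] jaw 77.04 down [ 0.0015 -0.001  -1.    ] F [-0.52 -0.16 -0.05] M [ 0.017 -0.037 -0.027] w 0.0301 q [-2.620e-01 -1.020e-01  1.992e+00 -1.000e-03  1.250e+00 -1.607e+00]
offset [-0.008   0.0134 -0.2905] turn [0.0006 0.001  0.01  ]
```

move_arm([
  {"offset": [-0.008, 0.0134, -0.05], "turn": [0, 0.001, 0.01], "gripper": 38},
  {"offset": [-0.008, 0.0134, -0.17], "turn": [0, 0.001, 0.01], "gripper": 38},
  {"offset": [-0.008, 0.0134, -0.17], "turn": [0, 0.001, 0.01], "gripper": 38},
  {"offset": [-0.008, 0.0134, -0.17], "turn": [0, 0.001, 0.01], "gripper": 38},
], squeeze=25)

```text
t: 10.7
eef_pos: [0.515, -0.0784, 0.0967]
tool_rot: [-0.703, 0.703, -0.076, 0.074]
contact_force: [0.9, 0.4, 0.7]
grip_width: 0.0325
```

```bash
python3 -c "
from tgt import *
tgt([.516,-.0788,.049],77.94)"
```

```text
t 10.7 pos [ 0.515  -0.0784  0.0967] jaw 77.87 down [-2.7e-03 -2.0e-04 -1.0e+00] F [0.91 0.41 0.74] M [ 0.007 -0.04   0.014] w 0.0325 q [-2.540e-01 -3.500e-02  2.052e+00 -1.000e-03  1.127e+00 -1.612e+00]
offset [ 0.0025 -0.0011 -0.1192] turn [ 0.0001 -0.0017  0.0008]
```

move_arm([
  {"offset": [0.0025, -0.001, -0.05], "turn": [0, -0.0017, 0], "gripper": 38},
  {"offset": [0.0025, -0.001, -0.1], "turn": [0, -0.0017, 0], "gripper": 38},
  {"offset": [0.0025, -0.001, -0.117], "turn": [0, -0.0017, 0], "gripper": 34},
  {"offset": [0.0025, -0.001, -0.117], "turn": [0, -0.0017, 0], "gripper": 26},
  {"offset": [0.0025, -0.001, -0.117], "turn": [0, -0.0017, 0], "gripper": 20},
  {"offset": [0.0025, -0.001, -0.117], "turn": [0, -0.0017, 0], "gripper": 18},
])

```text
t: 11.3
eef_pos: [0.5172, -0.079, 0.0517]
tool_rot: [-0.703, 0.703, -0.074, 0.076]
contact_force: [-0.7, 0.4, -0.5]
grip_width: 0.0153
```

```bash
python3 -c "
from tgt import *
tgt([.516,-.0788,.049],77.94)"
```

```text
t 11.3 pos [ 0.5172 -0.079   0.0517] jaw 77.86 down [ 2.8e-03 -9.0e-04 -1.0e+00] F [-0.7   0.41 -0.49] M [0.019 0.007 0.014] w 0.0153 q [-0.254  0.029  2.075 -0.     1.035 -1.613]
offset [-0.0031  0.0006 -0.0067] turn [0.0006 0.0018 0.0009]
```

move_arm([
  {"offset": [0, 0, 0], "turn": [0, 0, 0], "gripper": 15},
  {"offset": [0, 0, 0], "turn": [0, 0, 0], "gripper": 10},
  {"offset": [0, 0, 0], "turn": [0, 0, 0], "gripper": 8},
  {"offset": [0, 0, 0], "turn": [0, 0, 0], "gripper": 8},
], squeeze=30)

```text
t: 11.7
eef_pos: [0.5176, -0.0794, 0.0526]
tool_rot: [-0.703, 0.704, -0.074, 0.076]
contact_force: [-3.7, -2.0, 5.3]
grip_width: 0.0115
```

move_arm([
  {"offset": [0.0005, 0.0024, 0], "turn": [0, 0, 0], "gripper": 8},
  {"offset": [0.0016, 0.0073, 0], "turn": [0, 0, 0], "gripper": 8},
  {"offset": [0.0026, 0.0122, 0], "turn": [0, 0, 0], "gripper": 8},
  {"offset": [0.0026, 0.0122, 0], "turn": [0, 0, 0], "gripper": 8},
])

```text
t: 12.1
eef_pos: [0.5187, -0.0742, 0.0526]
tool_rot: [-0.703, 0.703, -0.074, 0.076]
contact_force: [-1.8, -1.7, 2.5]
grip_width: 0.0118
```

```bash
python3 -c "
from tgt import *
show()"
```

```text
t 12.1 pos [ 0.5187 -0.0742  0.0526] jaw 77.84 down [ 0.0034 -0.0011 -1.    ] F [-1.84 -1.66  2.55] M [-0.174  0.227 -0.273] w 0.0118 q [-0.244  0.029  2.073 -0.     1.036 -1.603]
```

move_arm([
  {"offset": [0.0005, 0.0024, 0], "turn": [0, 0, 0], "gripper": 8},
  {"offset": [0.0016, 0.0073, 0], "turn": [0, 0, 0], "gripper": 8},
  {"offset": [0.0031, 0.0147, 0], "turn": [0, 0, 0], "gripper": 8},
  {"offset": [0.0052, 0.0245, 0], "turn": [0, 0, 0], "gripper": 8},
  {"offset": [0.0073, 0.0342, 0], "turn": [0, 0, 0], "gripper": 8},
  {"offset": [0.0089, 0.0416, 0], "turn": [0, 0, 0], "gripper": 8},
  {"offset": [0.0099, 0.0465, 0], "turn": [0, 0, 0], "gripper": 8},
  {"offset": [0.0104, 0.0489, 0], "turn": [0, 0, 0], "gripper": 8},
])

```text
t: 12.9
eef_pos: [0.5231, -0.0544, 0.0526]
tool_rot: [-0.703, 0.703, -0.073, 0.076]
contact_force: [-0.2, -3.3, -0.0]
grip_width: 0.0113
```

```bash
python3 -c "
from tgt import *
show()"
```

```text
t 12.9 pos [ 0.5231 -0.0544  0.0526] jaw 77.86 down [ 0.0039 -0.0011 -1.    ] F [-0.25 -3.26 -0.03] M [-0.364  0.009 -0.294] w 0.0113 q [-0.206  0.033  2.069 -0.     1.035 -1.564]
```

move_arm([
  {"offset": [0.0005, 0.0024, 0], "turn": [0, 0, 0], "gripper": 8},
  {"offset": [0.0016, 0.0073, 0], "turn": [0, 0, 0], "gripper": 8},
  {"offset": [0.0031, 0.0147, 0], "turn": [0, 0, 0], "gripper": 8},
  {"offset": [0.0052, 0.0245, 0], "turn": [0, 0, 0], "gripper": 8},
  {"offset": [0.0073, 0.0342, 0], "turn": [0, 0, 0], "gripper": 8},
  {"offset": [0.0089, 0.0416, 0], "turn": [0, 0, 0], "gripper": 8},
  {"offset": [0.0099, 0.0465, 0], "turn": [0, 0, 0], "gripper": 8},
  {"offset": [0.0104, 0.0489, 0], "turn": [0, 0, 0], "gripper": 8},
])

```text
t: 13.7
eef_pos: [0.5275, -0.0346, 0.0526]
tool_rot: [-0.703, 0.703, -0.073, 0.076]
contact_force: [1.3, -3.2, -1.0]
grip_width: 0.0117
```

move_arm([
  {"offset": [0.0005, 0.0024, 0], "turn": [0, 0, 0], "gripper": 8},
  {"offset": [0.0016, 0.0073, 0], "turn": [0, 0, 0], "gripper": 8},
  {"offset": [0.0031, 0.0147, 0], "turn": [0, 0, 0], "gripper": 8},
  {"offset": [0.0052, 0.0245, 0], "turn": [0, 0, 0], "gripper": 8},
  {"offset": [0.0073, 0.0342, 0], "turn": [0, 0, 0], "gripper": 8},
  {"offset": [0.0089, 0.0416, 0], "turn": [0, 0, 0], "gripper": 8},
  {"offset": [0.0099, 0.0465, 0], "turn": [0, 0, 0], "gripper": 8},
  {"offset": [0.0104, 0.0489, 0], "turn": [0, 0, 0], "gripper": 8},
])

```text
t: 14.5
eef_pos: [0.5319, -0.0148, 0.0526]
tool_rot: [-0.703, 0.703, -0.073, 0.076]
contact_force: [2.3, -3.5, -1.3]
grip_width: 0.0115
```

```bash
python3 -c "
from tgt import *
show()"
```

```text
t 14.5 pos [ 0.5319 -0.0148  0.0526] jaw 77.88 down [ 0.0048 -0.0012 -1.    ] F [ 2.35 -3.47 -1.27] M [-0.449 -0.314 -0.309] w 0.0115 q [-1.280e-01  4.600e-02  2.056e+00 -1.000e-03  1.035e+00 -1.487e+00]
```

move_arm([
  {"offset": [0.0006, 0.0024, 0], "turn": [0, 0, 0], "gripper": 8},
  {"offset": [0.0018, 0.0073, 0], "turn": [0, 0, 0], "gripper": 8},
  {"offset": [0.0035, 0.0147, 0], "turn": [0, 0, 0], "gripper": 8},
  {"offset": [0.0056, 0.024, 0], "turn": [0, 0, 0], "gripper": 8},
  {"offset": [0.0075, 0.032, 0], "turn": [0, 0, 0], "gripper": 8},
  {"offset": [0.009, 0.038, 0], "turn": [0, 0, 0], "gripper": 8},
  {"offset": [0.0099, 0.042, 0], "turn": [0, 0, 0], "gripper": 8},
  {"offset": [0.0105, 0.044, 0], "turn": [0, 0, 0], "gripper": 8},
])

```text
t: 15.3
eef_pos: [0.5358, 0.0031, 0.0526]
tool_rot: [-0.703, 0.703, -0.073, 0.076]
contact_force: [-0.8, -2.3, 1.2]
grip_width: 0.0118
```

move_arm([
  {"offset": [0.0005, 0.002, 0], "turn": [0, 0, 0], "gripper": 8},
  {"offset": [0.0011, 0.005, 0], "turn": [0, 0, 0], "gripper": 8},
  {"offset": [0.0017, 0.008, 0], "turn": [0, 0, 0], "gripper": 8},
  {"offset": [0.002, 0.01, 0], "turn": [0, 0, 0], "gripper": 8},
])

```text
t: 15.7
eef_pos: [0.5368, 0.0072, 0.0526]
tool_rot: [-0.703, 0.703, -0.073, 0.076]
contact_force: [1.4, -4.1, -0.0]
grip_width: 0.0115
```

```bash
python3 -c "
from tgt import *
show()"
```

```text
t 15.7 pos [0.5368 0.0072 0.0526] jaw 77.89 down [ 0.0044 -0.0011 -1.    ] F [ 1.4  -4.08 -0.03] M [-0.467 -0.115 -0.301] w 0.0115 q [-8.600e-02  5.600e-02  2.045e+00 -1.000e-03  1.036e+00 -1.445e+00]
```

Now at about 88.7 mm; I'll creep the last bit until the stop is felt.

move_arm([
  {"offset": [0.0004, 0.0015, 0], "turn": [0, 0, 0], "gripper": 8},
  {"offset": [0.0007, 0.003, 0], "turn": [0, 0, 0], "gripper": 8},
  {"offset": [0.001, 0.0045, 0], "turn": [0, 0, 0], "gripper": 8},
  {"offset": [0.001, 0.0045, 0], "turn": [0, 0, 0], "gripper": 8},
])

```text
t: 16.1
eef_pos: [0.5369, 0.0079, 0.0526]
tool_rot: [-0.702, 0.704, -0.073, 0.076]
contact_force: [-0.7, -8.9, 1.1]
grip_width: 0.0113
```

move_arm([
  {"offset": [0.0004, 0.0015, 0], "turn": [0, 0, 0], "gripper": 8},
  {"offset": [0.0006, 0.003, 0], "turn": [0, 0, 0], "gripper": 8},
  {"offset": [0.0006, 0.003, 0], "turn": [0, 0, 0], "gripper": 8},
])

```text
t: 16.4
eef_pos: [0.5369, 0.0078, 0.0526]
tool_rot: [-0.701, 0.705, -0.073, 0.076]
contact_force: [-1.3, -9.2, -0.1]
grip_width: 0.0112
```

```bash
python3 -c "
from tgt import *
show()"
```

```text
t 16.4 pos [0.5369 0.0078 0.0526] jaw 77.92 down [ 0.0027 -0.0056 -1.    ] F [-1.31 -9.23 -0.08] M [-1.044  0.154 -0.311] w 0.0112 q [-0.083  0.058  2.043 -0.006  1.037 -1.439]
```

move_arm([
  {"offset": [0, 0, 0], "turn": [0, 0, 0], "gripper": 8},
  {"offset": [0, 0, 0], "turn": [0, 0, 0], "gripper": 18},
  {"offset": [0, 0, 0], "turn": [0, 0, 0], "gripper": 28},
  {"offset": [0, 0, 0], "turn": [0, 0, 0], "gripper": 38},
])

```text
t: 16.8
eef_pos: [0.5367, 0.0084, 0.0525]
tool_rot: [-0.701, 0.705, -0.073, 0.075]
contact_force: [1.1, 0.9, -0.3]
grip_width: 0.0323
```

move_arm([
  {"offset": [0, 0, 0.05], "turn": [0, 0, 0], "gripper": 38},
  {"offset": [0, 0, 0.15], "turn": [0, 0, 0], "gripper": 38},
  {"offset": [0, 0, 0.25], "turn": [0, 0, 0], "gripper": 38},
  {"offset": [0, 0, 0.4], "turn": [0, 0, 0], "gripper": 38},
  {"offset": [-0.3, 0.3, 0.4], "turn": [0, 0, 0], "gripper": 38},
  {"offset": [-0.3, 0.4, 0.4], "turn": [0, 0, 0], "gripper": 38},
  {"offset": [-0.3, 0.4, 0.4], "turn": [0, 0, 0], "gripper": 38},
  {"offset": [-0.3, 0.4, 0.4], "turn": [0, 0, 0], "gripper": 38},
])

```text
t: 17.6
eef_pos: [0.4158, 0.1689, 0.2128]
tool_rot: [-0.702, 0.705, -0.073, 0.076]
contact_force: [0.2, 1.2, 0.4]
grip_width: 0.0325
```

```bash
python3 -c "
from tgt import *
show()
x,y,w=.5358,-.0359,-.2104
c=camera('top');a=cv2.resize(c['color'][165:285,275:425],(500,400),interpolation=cv2.INTER_CUBIC)
d=camera('scene');b=cv2.resize(d['color'][130:250,250:370],(300,400),interpolation=cv2.INTER_CUBIC)
for cc in(c,d):print(proj(cc,T(x,y,w,[[-.01,.045,.075],[-.01,.035,.075]])).round(1))
cv2.imwrite('pics/end.png',np.hstack([a,b])[:,:,::-1])"
```

```text
t 17.6 pos [0.4158 0.1689 0.2128] jaw 77.94 down [ 0.003  -0.0044 -1.    ] F [0.2  1.15 0.39] M [ 0.021 -0.046 -0.014] w 0.0325 q [ 0.269 -0.332  2.101 -0.005  1.37  -1.09 ]
[[323.  219.7]
 [326.6 220.5]]
[[325.  198.2]
 [323.5 195.9]]
```

View pics/end.png

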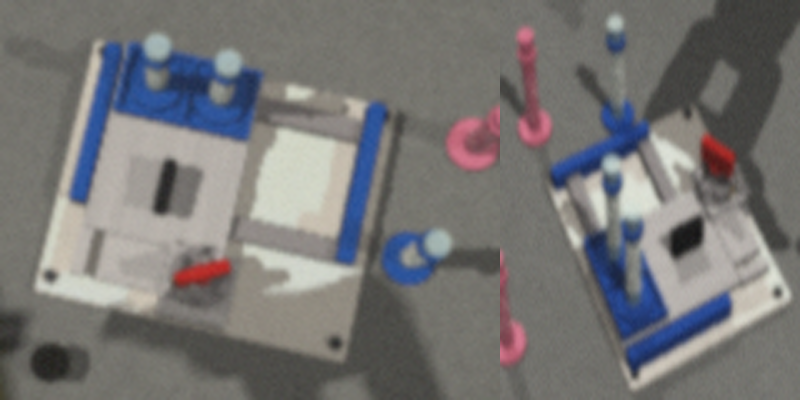

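The crop shows both cylinders upright in their pockets and the sled against the left-hand end. The knob is still up at about 60°, and the neighbours haven't moved.

```bash
python3 -c "
from rig import sign_off
print(sign_off())"
```

```text
the job is handed in; nothing more can be done
None
```

The sled is unlocked and slid to the far end of its rails, both cylinders are still upright in their pockets, and the job is handed in at about 17.6 s of the 64 s allowed.

- **Plunger:** I pulled the knob up about 12 mm, with roughly 11 N on the tool, and turned it clockwise with next to no twisting moment. I then felt along the rim and found the rest notch at about 60°. The plunger came to rest there about 2.9 mm below the land, and it stayed up after I let go.
- **Sled:** I slid it by the handle at 50 mm/s or less, with about 3–4 N of force. It stopped after about 89 mm of hand travel, where the force rose to about 9 N and the position no longer changed. I then let go and moved the arm clear.
- **Last checks:** The final pictures, cropped to the rig and its surroundings, show the knob up at about 60°, the sled at the far end and both cylinders upright. The spare cylinder, the stopper and the pink look-alikes are where they were. I did not check the bottles and glassware further off in that last picture, but the arm felt no contact on the way.
- **Disagreement:** The two cameras disagreed by about 1–2 pixels on the rig's position. The top-camera fit alone was about 2–3 mm off from where I felt the knob. I corrected for this by feel before gripping the handle.

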